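Unweight a leaded glass panel and hold it over the light pad

TASK

Take the steel weight off the small rectangular leaded-glass panel and stand it upright, wholly on the round cork mat, without dropping it. Then lift the panel off its wooden battens and carry it, always about level, to its viewing pose: centred over the light pad, long side along the pad's long side (either way round), flat and at the height of the gauge's pointer. Finish holding it there, steady and level in the gripper, touching nothing else; leave the knife, the jar and the round panel alone.

Things in the scene. Friction and masses are not known exactly. Their poses are not given: they have to be found in the camera images.
- panel: Loose rectangular leaded-glass panel, 150 x 54 x 8 mm, about 0.2 kg, clear, amber and green panes in a dark lead frame. It starts lying flat across the cradle's two battens, underside 36 mm above the table, roughly along the cradle. Origin: centre of its underside; x along its 150 mm length, y across its 54 mm width, z up. Its long edges can be gripped across the width at mid-length, where the space below is free down to the cradle's base board.
- panel_center (a point): Centre of the panel, half way through its thickness (4 mm above the underside).
- weight: Loose round steel weight, about 0.4 kg: disc 44 mm in diameter and 25 mm high with a plain upright cylindrical handle on top, 22 mm in diameter and 40 mm high (65 mm high in all). It starts standing on the panel near its middle. Origin: centre of its underside, z up.
- cradle: Fixed cradle under the panel: plywood base board 180 x 120 x 6 mm carrying two wooden battens, each 18 mm wide (x), 120 mm long (y) and 30 mm high, centred at x = -55 and +55 mm (74 mm clear between them); their tops are 36 mm above the table. Origin: centre of the board's underside, on the table; x along its 180 mm.
- cork_mat: Fixed round cork mat on the table, 120 mm in diameter, 5 mm thick. Origin: centre of its underside, z up.
- light_pad: Fixed flat light pad on the table, 210 mm (x) x 150 mm (y) x 8 mm, white glowing face in a grey rim. Origin: centre of its underside; x along its length, towards the height gauge that stands at that end: a 10 mm steel post, reaching 200 mm above the table, at x = +155 mm on a 12 mm high foot.
- pointer_tip (a point): Tip of the gauge's pointer, a 6 mm level aluminium rod on a collar that is clamped stiffly on the post and points back over the pad; tip 114 mm from the pad's centre along its x, set somewhere between 110 and 180 mm above the table. It marks the height at which the panel's middle plane is to be held; it need not be touched.
- lead_knife: Bystander: loose lead knife with a wooden handle, about 150 mm long, up to 50 mm wide and 18 mm high. Origin: on the table under its middle.
- flux_jar: Bystander: loose closed jar, 54 mm in diameter, 60 mm high. Origin: centre of its underside.
- roundel: Bystander: loose round leaded-glass panel lying flat, 92 mm in diameter, 7 mm thick. Origin: centre of its underside.
There are look-alikes about, which are no part of the job. What is shaped like the panel but red is not meant.

How it is judged:
On the way, in this order (a step that is already met when the one before it is completed fails the run):
1. the weight stands upright on the cork mat, released, with the panel still on its battens (horizontal distance between weight and cork_mat below 0.042 m and angle between weight's own z axis and vertical below 0.1 rad and contact force between weight and cork_mat above 0.5 N and contact force between weight and the fingers below 0.1 N and linear speed of weight below 0.03 m/s and contact force between panel and cradle above 0.3 N), for 0.2 s.
2. the panel is held level in the gripper, clear of its battens (contact force between panel and the fingers above 0.8 N and contact force between panel and cradle below 0.1 N and contact force between panel and light_pad below 0.1 N and contact force between panel and weight below 0.1 N and angle between panel's own z axis and vertical below 0.12 rad and height (world z) of panel_center above 0.065 m), for 0.2 s.
At the end, for the whole second after the job is handed in: Only the gripper holds the panel: level within 0.12 rad, centre within 22 mm of the pad's (from above) and 15 mm of the pointer's height, long side within 0.17 rad of the pad's, below 20 mm/s and 0.15 rad/s; weight upright (0.1 rad), released, at rest, within 42 mm of the mat's centre (horizontal distance between weight and cork_mat below 0.042 m and angle between weight's own z axis and vertical below 0.1 rad and contact force between weight and cork_mat above 0.5 N and contact force between weight and the fingers below 0.1 N and linear speed of weight below 0.03 m/s and contact force between panel and the fingers above 0.8 N and contact force between panel and cradle below 0.1 N and contact force between panel and light_pad below 0.1 N and contact force between panel and weight below 0.1 N and angle between panel's own z axis and vertical below 0.12 rad and horizontal distance between panel_center and light_pad below 0.022 m and z of panel_center in the frame of pointer_tip between -0.015 and 0.015 m and angle between the x axis of panel and the x axis of light_pad, either way round below 0.17 rad and linear speed of panel below 0.02 m/s and angular speed of panel below 0.15 rad/s); the arm keeps its last pose, push and grip.
It fails at once if the panel is tipped by more than 0.35 rad (angle between panel's own z axis and vertical above 0.35 rad).
It fails at once if the weight is dropped or knocked flying (contact force between weight and the fingers below 0.05 N and linear speed of weight above 0.5 m/s).
It fails at once if the panel is dropped or knocked flying (contact force between panel and the fingers below 0.05 N and linear speed of panel above 0.5 m/s).
It fails at once if the knife, the jar or the round panel is moved more than 30 mm (distance of any of lead_knife, flux_jar, roundel from where it was at the start of the episode above 0.03 m).
It also fails if it takes over 72 s, if anything falls off the work surface, if the arm or the gripper's body presses on something with over 40 N, if the wrist force passes 120 N, or if a joint passes its speed limit or range.

ROBOT

A 6-joint arm with a two-finger parallel gripper is mounted at the origin on the work surface. World frame = base frame: x ahead of the robot, y to its left, z up, the work surface at z = 0. Lengths are in m, angles in rad, forces in N, time in s.
With the tool pointing down it reaches from about 0.4 to 0.825 m from the base axis. Payload 7 kg.
Tool frame: the origin (TCP) lies midway between the tips of the shut fingers; the grasp point (between the pads) lies 19 mm behind it; z points along the fingers, y is the direction in which the jaws open and shut (so a half turn about z gives the same grasp; the last joint's range is limited). The gripper opens to 85 mm and grips with 20 to 120 N. Pads are 22 mm wide; open, the fingers measure 114 mm over their backs; the gripper's body (76 mm by 85 mm) begins 54 mm behind the grasp point. The pads swing forward as they close: fully open they stand 13 mm farther back than shut.
Start: joints at [-0.877, 0.359, 0.012, 0, -1.224, -0.288], TCP at [0.266, -0.62, 0.231] pointing down, gripper open.
Joint ranges: [-3.07, 3.07], [-1.43, 2.12], [-1.02, 1.25], [-3.03, 1.67], [-3.05, -0], [-3.03, 3.03]. Speed limits (rad/s): [2.39, 2.39, 3.01, 3.14, 3.14, 3.14].

INTERFACE

Orientations are given as a unit quaternion [x, y, z, w].
In Python, from cell import sensors, viewer, order, recognise gives the robot as it stands.
- The arm moves only by the tool jog_arm, never from a script. Its argument "steps" is a list of rows, each an object with "offset": the shift along the world's x, y, z each as a share of 0.3 m, from -1 to 1, a list of three; "spin": the turn about the world's z as a share of pi rad, from -1 to 1. A call has 1 to 12 rows; each row shifts and turns the pose as measured when the row begins; what a row does not reach is not made up. A row lasts 1/10 s, in which the tool goes at most 50 mm and 8.59 degrees, less where a joint would pass 70% of its speed; a pose out of reach is approached as far as the arm can. A call with a number of a shift or a turn outside -1 to 1 is refused whole. A call with a gripper value outside its range is refused whole. "claw" is the finger opening in mm, from 0 to 85.4, set as the call begins (left out, the last holds). The fingers move at their own pace and stop on an object; "newtons" is the grip in N (left out, the last holds). Time passes only in rows, so rows that do not move let the fingers close. It gives the time, the measured TCP pose, the force and the opening at its end, in the units of the state.
- sensors.observe(): the state, without advancing time (a new reading comes with each control period).
- viewer.capture(name): name is "side" or "top"; returns the picture (420x560x3 uint8, blue, green, red); there is no depth.
- viewer.calibration(name): a dict with "intrinsics" (3x3 intrinsics, pixels), "rvec" (rotation vector, rad) and "tvec" (3), from world to camera coordinates, as OpenCV has them. Camera axes: x right, y down, z forward; pixel columns grow to the right and rows downward; lengths in m; the calibration is good to about 2 mm. A picture is of the moment at which its call begins. calibration takes no time and is no camera call.
- order.finish_job(): hands the job in, once; it reports no verdict.
Trained networks look in the newest picture that a camera, given by its name, has taken for a name from the list of things; names that differ only in an ending like _2 or _b are one class to them, and where a whole thing is asked for, a point or a joint stands for the part that bears it (a point fixed in the world has none). Each returns a list of dicts, best first, with "score" (0 to 1); they miss things now and then, are a little off and sometimes report something else, mostly with a low value. They report only what shows in the picture. A call takes as long as a camera call. They do not tell look-alikes from the thing itself.
- recognise(camera, target): "bbox" ([centre column, centre row, width, height] as shares, 0 to 1, of the picture: columns of its width, rows of its height, round what is visible of it).
The state is a dict: "time": time; "joint_pos": joint angles; "joint_velocities": joint speeds; "joint_efforts": joint torques, N m; "tool_pos": TCP position; "tool_rot": TCP orientation; "force": force on the tool from outside, world axes, zero at the start; "torque": the same for the moment, N m; "width": finger opening in m.
Only numpy, scipy, OpenCV 4.12 (cv2) and the standard library are available. Lean on these libraries where they do the work, as an engineer would, in place of code of your own. Each camera call takes 0.05 s, during which the arm holds its last target. There are 200 camera calls.

## Working session

There is one attempt and no reset: what is moved stays moved. The work goes in short steps, Python scripts to look and compute and a tool call to move; the robot and the scene stay as the last step left them, time stands still between calls to the robot, and variables do not carry over. Pictures are saved under pics/ and viewed, about 8 in all and at most 12, crops included, and the job is handed in when it is done.

Besides the shell and the picture viewer there is one more tool, called after "Request:" as name(argument=value, ...) on one line, values as JSON. jog_arm: Moves the arm, as the interface text tells. Its arguments: {"type":"object","properties":{"steps":{"type":"array","items":{"type":"object","properties":{"offset":{"type":"array","items":{"type":"number","minimum":-1,"maximum":1}},"spin":{"type":"number","minimum":-1,"maximum":1}}}},"claw":{"type":"number"},"newtons":{"type":"number"}},"required":["steps"]}

```bash
mkdir -p pics && cat > h.py <<'E'
import numpy as np, cv2
from cell import sensors, viewer, order, recognise
def cal(n):
    c=viewer.calibration(n); K=np.array(c["intrinsics"],float).reshape(3,3)
    return K,np.array(c["rvec"],float).reshape(3,1),np.array(c["tvec"],float).reshape(3,1)
def proj(n,P):
    K,r,t=cal(n); return cv2.projectPoints(np.array(P,float).reshape(-1,1,3),r,t,K,None)[0].reshape(-1,2)
def atz(n,uv,z):
    K,r,t=cal(n); R=cv2.Rodrigues(r)[0]; C=(-R.T@t).ravel()
    d=R.T@np.linalg.inv(K)@np.array([uv[0],uv[1],1.]); return C+d*(z-C[2])/d[2]
def tri(uva,uvb,a="top",b="side"):
    Ps=[]
    for n in(a,b):
        K,r,t=cal(n); Ps.append(K@np.hstack([cv2.Rodrigues(r)[0],t]))
    X=cv2.triangulatePoints(Ps[0],Ps[1],np.array(uva,float).reshape(2,1),np.array(uvb,float).reshape(2,1)).ravel()
    return X[:3]/X[3]
E
python3 - <<'E'
from h import *
for n in("top","side"):
    im=viewer.capture(n); cv2.imwrite(f"pics/{n}0.png",im)
    K,r,t=cal(n); print(n,(-cv2.Rodrigues(r)[0].T@t).ravel().round(3),K[0,0])
    for o in["panel","weight","cradle","cork_mat","light_pad","pointer_tip","lead_knife","flux_jar","roundel"]:
        for d in recognise(n,o)[:3]:
            b=np.array(d["bbox"])*[560,420,560,420]; print(o,b.round(0),round(d["score"],2),atz(n,b[:2],0.0)[:2].round(3))
s=sensors.observe(); print(s["time"],s["tool_pos"],s["tool_rot"],s["width"],s["force"])
E
```

```text
top [ 0.354 -0.008  1.192] 508.32305150697067
panel [271. 240.  29.  67.] 0.84 [0.509 0.008]
panel [214. 323.  69.  28.] 0.76 [0.317 0.138]
panel [115. 176.  10.  19.] 0.22 [0.662 0.385]
weight [274. 231.  20.  19.] 0.66 [0.53  0.003]
cradle [273. 241.  61.  80.] 0.92 [0.506 0.005]
cork_mat [392. 231.  51.  53.] 0.95 [ 0.531 -0.278]
light_pad [131. 227.  67. 135.] 0.65 [0.537 0.338]
pointer_tip [273. 231.  17.  18.] 0.45 [0.529 0.005]
pointer_tip [116. 175.  13.  22.] 0.43 [0.664 0.382]
lead_knife [261. 128.  29.  59.] 0.97 [0.787 0.035]
flux_jar [180. 124.  27.  31.] 0.59 [0.794 0.235]
roundel [361. 132.  35.  39.] 0.87 [ 0.779 -0.211]
roundel [270. 242.  59.  80.] 0.55 [0.504 0.011]
side [0.091 0.782 0.636] 412.5748171138279
panel [332. 309.  53.  49.] 0.8 [0.317 0.148]
panel [149. 249.  24.  26.] 0.71 [0.812 0.199]
panel [289. 238.  62.  29.] 0.59 [ 0.528 -0.04 ]
weight [284. 224.  19.  25.] 0.69 [ 0.572 -0.092]
weight [150. 252.  22.  30.] 0.28 [0.802 0.205]
cradle [288. 245.  79.  51.] 0.92 [ 0.513 -0.007]
cork_mat [324. 202.  34.  19.] 0.9 [ 0.531 -0.268]
light_pad [211. 307. 136. 148.] 0.72 [0.543 0.279]
pointer_tip [153. 254.  21.  13.] 0.64 [0.788 0.206]
lead_knife [200. 220.  43.  24.] 0.6 [0.789 0.018]
flux_jar [150. 253.  24.  34.] 0.93 [0.8   0.208]
roundel [248. 188.  24.  19.] 0.61 [ 0.787 -0.222]
1.0 [ 0.26647096 -0.62016807  0.2313237 ] [-2.01531381e-01  9.79482058e-01 -2.08589574e-05  1.24594105e-05] 0.08550632652225362 [-0.22459873 -0.12570098 -0.02459783]
```

```bash
python3 - <<'E'
import cv2
for n,(x0,y0,w,h) in {"top":(60,90,380,270),"side":(60,140,380,280)}.items():
    im=cv2.imread(f"pics/{n}0.png")[y0:y0+h,x0:x0+w]
    cv2.imwrite(f"pics/{n}0c.png",cv2.resize(im,None,fx=2.1,fy=2.1,interpolation=cv2.INTER_CUBIC))
E
```

```text
(no output)
```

View pics/top0c.png

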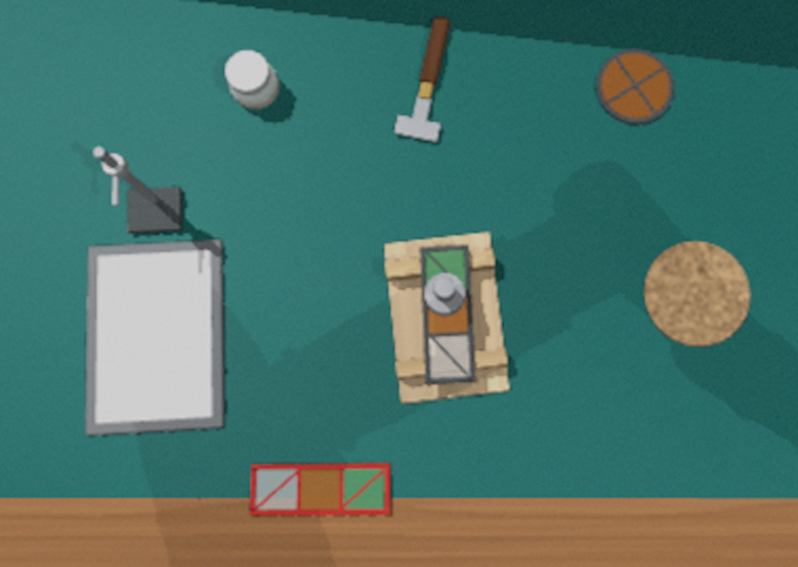

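View pics/side0c.png

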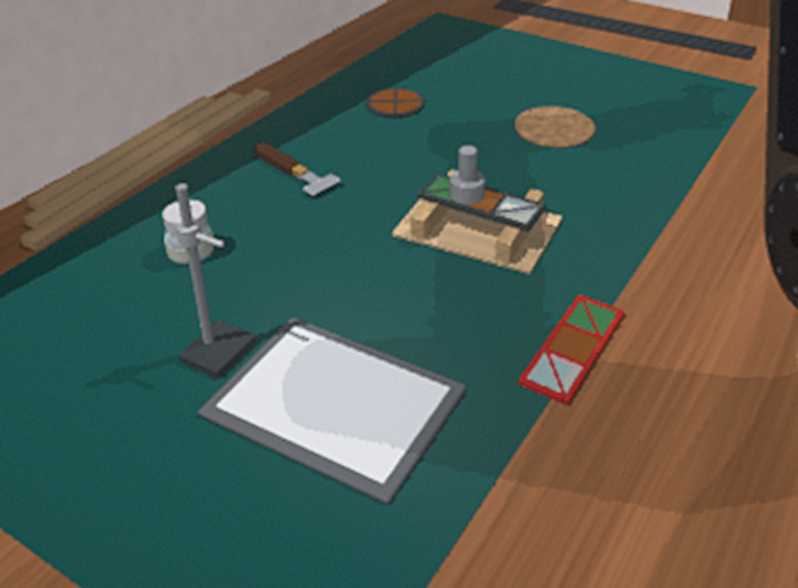

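Top view: the weight's handle top is at about crop (445,285) on the lead-framed panel, and the red look-alike lies apart at lower left. The pad is at left with the gauge beyond it, and its pointer tip is at about top (115,203) and side (221,243). The mat is at (697,293).

```bash
python3 - <<'E'
from h import *
T=lambda u,v:np.array([60+u/2.1,90+v/2.1]); S=lambda u,v:np.array([60+u/2.1,140+v/2.1])
print("handle top",tri(T(445,284),S(468,150)).round(3), atz("top",T(445,284),.044+.065).round(3))
print("ptr",tri(T(115,203),S(221,243)).round(3))
print("post top",tri(T(99,153),S(182,189)).round(3))
print("mat",atz("top",T(697,293),.005).round(3),tri(T(697,293),S(555,126)).round(3))
pc=[T(421,248),T(467,247),T(474,380),T(427,383)]
P=np.array([atz("top",p,.044) for p in pc]); print("panel",P.round(3),P.mean(0).round(3))
e=(P[0]+P[1])/2-(P[2]+P[3])/2; print(np.hypot(*e[:2]),np.degrees(np.arctan2(e[1],e[0])))
print("panel near-left/right tri",tri(T(427,383),S(542,226)).round(3),tri(T(474,380),S(500,215)).round(3))
lc=[T(90,247),T(222,242),T(222,427),T(88,434)]
L=np.array([atz("top",p,.008) for p in lc]); print("pad",L.round(3),L.mean(0).round(3))
e=(L[0]+L[1])/2-(L[2]+L[3])/2; print(np.hypot(*e[:2]),np.degrees(np.arctan2(e[1],e[0])))
ls=[S(199,410),S(295,320),S(465,388),S(388,501)]
L=np.array([atz("side",p,.008) for p in ls]); print("pad side",L.round(3),L.mean(0).round(3))
cc=[T(385,245),T(489,233),T(509,389),T(402,402)]
C=np.array([atz("top",p,z) for p,z in zip(cc,(.02,)*4)]);print("cradle",C.round(3),C.mean(0).round(3))
from scipy.spatial.transform import Rotation as R
s=sensors.observe();print(R.from_quat(s["tool_rot"]).as_matrix().round(3))
# pointer tip vs axis
E
```

```text
handle top [0.526 0.005 0.107] [0.527 0.006 0.109]
ptr [0.6   0.334 0.149]
post top [0.637 0.337 0.198]
mat [ 0.535 -0.277  0.005] [ 0.534 -0.278  0.003]
panel [[ 0.577  0.033  0.044]
 [ 0.578 -0.017  0.044]
 [ 0.433 -0.025  0.044]
 [ 0.43   0.025  0.044]] [0.505 0.004 0.044]
0.14599807575404633 3.253041130332029
panel near-left/right tri [0.424 0.023 0.047] [ 0.454 -0.017  0.021]
pad [[0.582 0.405 0.008]
 [0.589 0.258 0.008]
 [0.384 0.248 0.008]
 [0.376 0.392 0.008]] [0.483 0.326 0.008]
0.20594168604586002 3.251483477455503
pad side [[0.582 0.407 0.008]
 [0.585 0.263 0.008]
 [0.383 0.252 0.008]
 [0.374 0.396 0.008]] [0.481 0.329 0.008]
cradle [[ 0.585  0.074  0.02 ]
 [ 0.599 -0.042  0.02 ]
 [ 0.426 -0.064  0.02 ]
 [ 0.411  0.052  0.02 ]] [0.505 0.005 0.02 ]
[[-0.919 -0.395  0.   ]
 [-0.395  0.919 -0.   ]
 [-0.    -0.    -1.   ]]
```

Request:
jog_arm(steps=[{"offset": [0.055,0.135,0],"spin": -0.037},{"offset": [0.055,0.135,0],"spin": -0.037},{"offset": [0.055,0.135,0],"spin": -0.037},{"offset": [0.055,0.135,0]},{"offset": [0.055,0.135,0]},{"offset": [0.055,0.135,0]},{"offset": [0.055,0.135,0]},{"offset": [0.055,0.135,0]},{"offset": [0.055,0.135,0]},{"offset": [0.055,0.135,0]},{"offset": [0.055,0.135,0]},{"offset": [0.055,0.135,0]}], claw=85)

```text
schema error: expected keys offset, spin
```

Request:
jog_arm(steps=[{"offset": [0.055,0.135,0],"spin": -0.037},{"offset": [0.055,0.135,0],"spin": -0.037},{"offset": [0.055,0.135,0],"spin": -0.037},{"offset": [0.055,0.135,0],"spin": 0},{"offset": [0.055,0.135,0],"spin": 0},{"offset": [0.055,0.135,0],"spin": 0},{"offset": [0.055,0.135,0],"spin": 0},{"offset": [0.055,0.135,0],"spin": 0},{"offset": [0.055,0.135,0],"spin": 0},{"offset": [0.055,0.135,0],"spin": 0},{"offset": [0.055,0.135,0],"spin": 0},{"offset": [0.055,0.135,0],"spin": 0}], claw=85)

```text
time: 2.2
tool_pos: [0.4664, -0.12, 0.2316]
tool_rot: [-0.018, 1.0, -0.0, 0.002]
force: [0.7, -0.7, 0.1]
width: 0.0852
```

Request:
jog_arm(steps=[{"offset": [0.067,0.14,0],"spin": 0.006},{"offset": [0.067,0.14,0],"spin": 0},{"offset": [0.06,0.13,0],"spin": 0},{"offset": [0,0,-0.08],"spin": 0},{"offset": [0,0,-0.08],"spin": 0},{"offset": [0,0,-0.05],"spin": 0},{"offset": [0,0,0],"spin": 0}])

```text
time: 2.9
tool_pos: [0.5291, 0.0158, 0.1692]
tool_rot: [-0.032, 0.999, 0.001, 0.006]
force: [0.2, 0.2, 0.5]
width: 0.0846
```

```bash
cat > look.py <<'E'
import sys
from h import *
tag=sys.argv[1]; P=[float(a) for a in sys.argv[2:5]]
s=sensors.observe(); print(s["time"],s["tool_pos"].round(4) if hasattr(s["tool_pos"],"round") else s["tool_pos"],s["width"],s["force"])
out=[]
for n in("top","side"):
    im=viewer.capture(n); u,v=proj(n,P)[0].astype(int); r=60
    x0=min(max(u-r,0),560-2*r); y0=min(max(v-r,0),420-2*r)
    print(n,"crop origin",x0,y0)
    out.append(cv2.resize(im[y0:y0+2*r,x0:x0+2*r],(390,390),interpolation=cv2.INTER_CUBIC))
cv2.imwrite(f"pics/{tag}.png",np.hstack(out))
E
python3 look.py a .527 .006 .1
```

```text
2.9 [0.5291 0.0158 0.1692] 0.08462167420416147 [0.21715786 0.18337257 0.45860729]
top crop origin 211 165
side crop origin 221 153
```

View pics/a.png

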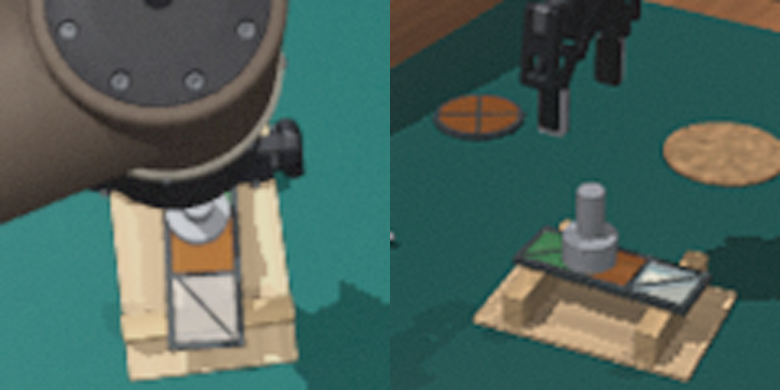

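Picture: the gripper is above the weight with its jaws along y, the handle is under and between the fingers, and the panel is undisturbed. The gripper is about 10 mm too far in +y, so I correct that and then descend.

Request:
jog_arm(steps=[{"offset": [-0.007,-0.033,0],"spin": 0},{"offset": [0,0,0],"spin": 0},{"offset": [0,0,-0.05],"spin": 0},{"offset": [0,0,-0.05],"spin": 0},{"offset": [0,0,0],"spin": 0}])

```text
time: 3.5
tool_pos: [0.5307, 0.004, 0.1463]
tool_rot: [-0.031, 0.999, 0.002, 0.012]
force: [1.0, 0.4, 0.9]
width: 0.0846
```

Request:
jog_arm(steps=[{"offset": [0,0,0],"spin": 0},{"offset": [0,0,0],"spin": 0},{"offset": [0,0,0],"spin": 0},{"offset": [0,0,0],"spin": 0}])

```text
time: 3.9
tool_pos: [0.5323, 0.0038, 0.1496]
tool_rot: [-0.031, 0.999, 0.003, 0.014]
force: [0.3, -0.3, -0.2]
width: 0.0853
```

Request:
jog_arm(steps=[{"offset": [-0.012,0.006,-0.12],"spin": 0},{"offset": [-0.01,0,-0.1],"spin": 0},{"offset": [0,0,0],"spin": 0}])

```text
time: 4.2
tool_pos: [0.5275, 0.0062, 0.0847]
tool_rot: [-0.031, 0.999, 0.003, 0.017]
force: [-0.7, 0.5, 0.2]
width: 0.0851
```

Request:
jog_arm(steps=[{"offset": [0,0,-0.033],"spin": 0},{"offset": [-0.001,0,-0.002],"spin": 0},{"offset": [-0.001,0,-0.002],"spin": 0},{"offset": [-0.001,0,-0.002],"spin": 0},{"offset": [-0.001,0,-0.002],"spin": 0},{"offset": [-0.001,0,-0.002],"spin": 0}], claw=15, newtons=50)

```text
time: 4.8
tool_pos: [0.5294, 0.007, 0.076]
tool_rot: [-0.032, 0.999, 0.004, 0.02]
force: [-1.1, -0.7, 2.3]
width: 0.0209
```

Request:
jog_arm(steps=[{"offset": [0,0,0.05],"spin": 0},{"offset": [0,0,0.1],"spin": 0},{"offset": [0,0,0.12],"spin": 0},{"offset": [0,0,0.1],"spin": 0}])

```text
time: 5.2
tool_pos: [0.5227, 0.0056, 0.1834]
tool_rot: [-0.03, 0.999, 0.003, 0.013]
force: [1.0, 0.3, -4.2]
width: 0.0208
```

Request:
jog_arm(steps=[{"offset": [0.007,-0.06,0],"spin": 0},{"offset": [0.007,-0.12,0],"spin": 0},{"offset": [0.007,-0.14,0],"spin": 0},{"offset": [0.007,-0.14,0],"spin": 0},{"offset": [0.007,-0.14,0],"spin": 0},{"offset": [0.007,-0.14,0],"spin": 0},{"offset": [0.007,-0.1,0],"spin": 0},{"offset": [0,-0.05,0],"spin": 0},{"offset": [0,0,0],"spin": 0}])

```text
time: 6.1
tool_pos: [0.534, -0.2679, 0.183]
tool_rot: [-0.031, 0.999, 0.007, 0.013]
force: [-0.2, 1.0, -5.7]
width: 0.021
```

Request:
jog_arm(steps=[{"offset": [0.002,-0.02,-0.08],"spin": 0},{"offset": [0,-0.012,-0.12],"spin": 0},{"offset": [-0.002,0,-0.12],"spin": 0},{"offset": [-0.002,0,-0.06],"spin": 0},{"offset": [-0.001,0,0],"spin": 0}])

```text
time: 6.6
tool_pos: [0.5306, -0.2754, 0.064]
tool_rot: [-0.03, 0.999, 0.009, 0.012]
force: [-0.7, -0.8, -4.6]
width: 0.0206
```

Request:
jog_arm(steps=[{"offset": [0.005,0,-0.04],"spin": 0},{"offset": [0,0,-0.02],"spin": 0},{"offset": [0,0,-0.01],"spin": 0},{"offset": [0,0,-0.005],"spin": 0},{"offset": [0,0,0],"spin": 0}])

```text
time: 7.1
tool_pos: [0.5343, -0.2744, 0.0426]
tool_rot: [-0.03, 0.999, 0.008, 0.014]
force: [0.0, -0.2, -4.7]
width: 0.0206
```

```bash
python3 look.py b .535 -.277 .04
```

```text
7.1 [ 0.5343 -0.2744  0.0426] 0.020591218121156857 [ 0.04617702 -0.22639732 -4.71200934]
top crop origin 335 167
side crop origin 264 129
```

View pics/b.png

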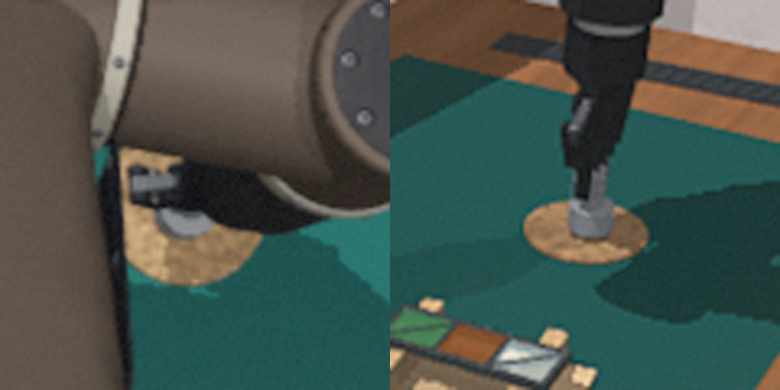

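The weight is held over the middle of the mat (side disc at about (591,220), mat centre (587,230)), a few mm up. I'll lower it until the force changes.

Request:
jog_arm(steps=[{"offset": [0,0,-0.012],"spin": 0},{"offset": [0,0,-0.01],"spin": 0},{"offset": [0,0,-0.008],"spin": 0}])

```text
time: 7.5
tool_pos: [0.5353, -0.2749, 0.037]
tool_rot: [-0.031, 0.999, 0.007, 0.015]
force: [-12.5, 10.0, 38.3]
width: 0.0203
```

Request:
jog_arm(steps=[{"offset": [0,0,0.003],"spin": 0},{"offset": [0,0,0.001],"spin": 0}])

```text
time: 7.7
tool_pos: [0.5357, -0.2749, 0.0393]
tool_rot: [-0.031, 0.999, 0.007, 0.016]
force: [0.5, -0.0, -4.7]
width: 0.0207
```

Request:
jog_arm(steps=[{"offset": [0,0,-0.007],"spin": 0}])

```text
time: 7.8
tool_pos: [0.536, -0.275, 0.0373]
tool_rot: [-0.031, 0.999, 0.007, 0.016]
force: [1.5, -1.2, -6.3]
width: 0.0206
```

Request:
jog_arm(steps=[{"offset": [0,0,-0.004],"spin": 0}])

```text
time: 7.9
tool_pos: [0.5361, -0.275, 0.0371]
tool_rot: [-0.031, 0.999, 0.007, 0.016]
force: [-7.2, 6.2, 20.9]
width: 0.0205
```

Request:
jog_arm(steps=[{"offset": [0,0,0],"spin": 0},{"offset": [0,0,0],"spin": 0},{"offset": [0,0,0],"spin": 0}], claw=70, newtons=50)

```text
time: 8.2
tool_pos: [0.5374, -0.2755, 0.0377]
tool_rot: [-0.032, 0.999, 0.006, 0.017]
force: [-0.1, 0.5, -0.2]
width: 0.0632
```

Request:
jog_arm(steps=[{"offset": [0,0,0],"spin": 0},{"offset": [0,0,0.06],"spin": 0},{"offset": [0,0,0.12],"spin": 0},{"offset": [0,0,0.14],"spin": 0},{"offset": [0,0,0.1],"spin": 0},{"offset": [0,0,0.05],"spin": 0}], claw=85)

```text
time: 8.8
tool_pos: [0.5347, -0.2753, 0.1793]
tool_rot: [-0.031, 0.999, 0.007, 0.013]
force: [1.2, 0.1, -1.0]
width: 0.0846
```

```bash
python3 - <<'E'
from h import *
ims={}
for n in("top","side"): ims[n]=viewer.capture(n); cv2.imwrite(f"pics/c_{n}.png",ims[n])
for n,o in[("side","weight"),("side","cork_mat"),("top","panel"),("side","panel")]:
    for d in recognise(n,o)[:3]: print(n,o,(np.array(d["bbox"])*[560,420,560,420]).round(1),round(d["score"],2))
# panel view in top + mat in side
a=ims["top"][180:300,210:330]; b=ims["side"][140:260,250:370]
cv2.imwrite("pics/c.png",cv2.resize(np.hstack([a,b]),(800,400),interpolation=cv2.INTER_CUBIC))
E
```

```text
side weight [324.1 191.8  15.1  24.2] 0.57
side cork_mat [323.1 202.2  32.4  20.8] 0.74
side cork_mat [285.7 244.   76.2  48.6] 0.54
top panel [212.6 323.1  71.9  25.9] 0.86
top panel [273.7 239.1  25.   66.2] 0.67
side panel [290.  237.3  66.5  31.3] 0.8
side panel [331.6 308.7  53.6  51.9] 0.63
```

View pics/c.png

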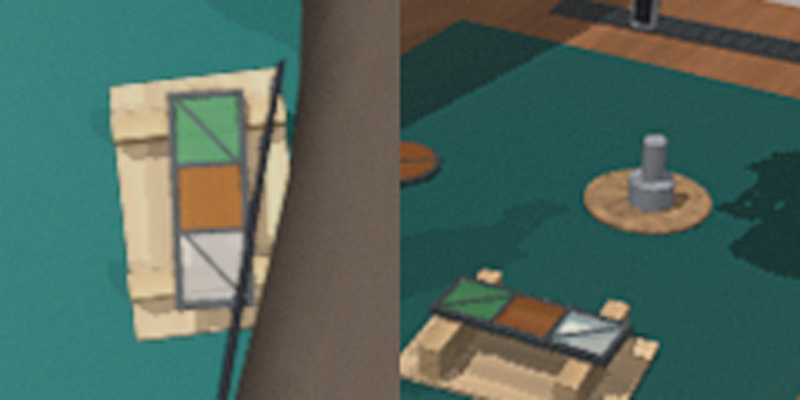

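The weight stands upright on the mat, and the panel is still on its battens. Its outline in the left half runs (168,95), (243,92), (252,300), (178,308). Next I measure it again.

```bash
python3 - <<'E'
from h import *
T=lambda u,v:np.array([210+u*.3,180+v*.3])
P=np.array([atz("top",T(*p),.044) for p in[(168,95),(243,92),(252,300),(178,308)]]);print(P.round(3),P.mean(0).round(4))
for a,b in((0,3),(1,2)):
    e=P[a]-P[b];print(np.hypot(*e[:2]).round(3),np.degrees(np.arctan2(e[1],e[0])))
im=cv2.imread("pics/c_top.png")[180:300,210:330]; hsv=cv2.cvtColor(im,cv2.COLOR_BGR2HSV)
for n,lo,hi in(("green",(45,90,90),(75,255,255)),("amber",(8,170,100),(18,255,255))):
    m=cv2.inRange(hsv,lo,hi);k,l,st,c=cv2.connectedComponentsWithStats(m);i=1+st[1:,4].argmax();print(n,st[i],atz("top",c[i]+[210,180],.044).round(4))
W=tri  # weight position check (side bbox base)
print("weight",atz("side",(250+655/3.333,140+140/3.333),.070).round(3))
E
```

```text
[[ 0.576  0.033  0.044]
 [ 0.578 -0.018  0.044]
 [ 0.436 -0.025  0.044]
 [ 0.43   0.025  0.044]] [0.5049 0.0037 0.044 ]
0.146 3.4072067284744216
0.143 2.704287233705742
green [ 57  30  14  16 129] [ 0.5605 -0.0012  0.044 ]
amber [66 53  2  4  4] [ 0.5158 -0.004   0.044 ]
weight [ 0.215 -0.469  0.07 ]
```

Request:
jog_arm(steps=[{"offset": [-0.012,0.06,0],"spin": 0},{"offset": [-0.012,0.12,0],"spin": 0},{"offset": [-0.012,0.14,0],"spin": 0},{"offset": [-0.012,0.14,0],"spin": 0},{"offset": [-0.012,0.14,0],"spin": 0},{"offset": [-0.012,0.14,0],"spin": 0},{"offset": [-0.012,0.11,0],"spin": 0},{"offset": [-0.012,0.06,0],"spin": 0},{"offset": [0,0,0],"spin": 0}])

```text
time: 10.0
tool_pos: [0.4968, 0.0064, 0.1635]
tool_rot: [-0.029, 1.0, 0.007, 0.002]
force: [0.6, 0.2, -0.1]
width: 0.085
```

Request:
jog_arm(steps=[{"offset": [0.015,-0.005,-0.06],"spin": 0},{"offset": [0.01,-0.005,-0.1],"spin": 0},{"offset": [0,0,-0.1],"spin": 0},{"offset": [0,0,-0.04],"spin": 0},{"offset": [0,0,0],"spin": 0}])

```text
time: 10.5
tool_pos: [0.5032, 0.0015, 0.0677]
tool_rot: [-0.03, 1.0, 0.006, -0.0]
force: [1.2, 0.2, 0.2]
width: 0.0849
```

```bash
python3 look.py d .505 .004 .06
```

```text
10.5 [0.5032 0.0015 0.0677] 0.08494942364758507 [1.22996426 0.18445941 0.24916751]
top crop origin 212 178
side crop origin 229 169
```

View pics/d.png

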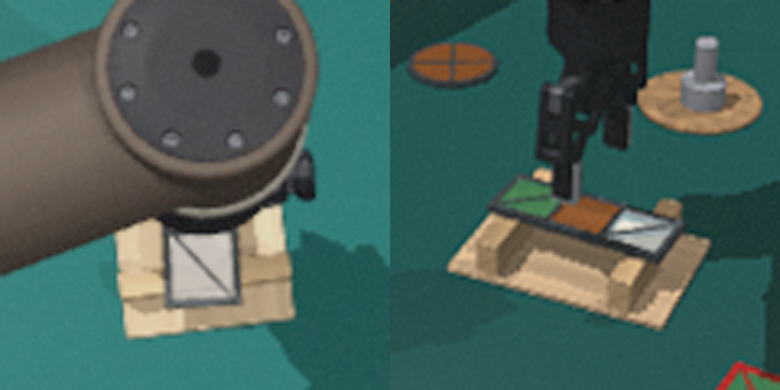

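The near finger tip is at side (566,200), in front of the panel's amber/green border and clear of it. The weight is upright on the mat. I go down between the battens.

Request:
jog_arm(steps=[{"offset": [0.006,0.009,-0.06],"spin": 0},{"offset": [0,0,-0.06],"spin": 0},{"offset": [0,0,0],"spin": 0}])

```text
time: 10.9
tool_pos: [0.5088, 0.0046, 0.0358]
tool_rot: [-0.03, 1.0, 0.007, 0.004]
force: [0.3, -0.1, -0.1]
width: 0.0851
```

Request:
jog_arm(steps=[{"offset": [-0.01,0,-0.05],"spin": 0},{"offset": [-0.004,0,-0.008],"spin": 0},{"offset": [-0.001,0,-0.002],"spin": 0}])

```text
time: 11.2
tool_pos: [0.5069, 0.0049, 0.0212]
tool_rot: [-0.031, 0.999, 0.008, 0.006]
force: [0.3, 0.3, -0.9]
width: 0.0851
```

Request:
jog_arm(steps=[{"offset": [-0.001,0,-0.006],"spin": 0},{"offset": [-0.001,0,-0.002],"spin": 0},{"offset": [-0.001,0,-0.002],"spin": 0},{"offset": [-0.001,0,-0.002],"spin": 0},{"offset": [-0.001,0,-0.001],"spin": 0}], claw=45, newtons=40)

```text
time: 11.7
tool_pos: [0.5076, 0.0053, 0.0212]
tool_rot: [-0.031, 0.999, 0.008, 0.009]
force: [0.5, -0.3, 0.0]
width: 0.0535
```

Request:
jog_arm(steps=[{"offset": [0,0,0],"spin": 0},{"offset": [0,0,0.04],"spin": 0},{"offset": [0,0,0.06],"spin": 0},{"offset": [0,0,0.06],"spin": 0},{"offset": [0,0,0.03],"spin": 0}], newtons=70)

```text
time: 12.2
tool_pos: [0.5049, 0.0048, 0.0771]
tool_rot: [-0.03, 0.999, 0.008, 0.006]
force: [0.0, 0.4, -2.5]
width: 0.0522
```

```bash
python3 look.py e .505 .004 .085
```

```text
12.2 [0.5049 0.0048 0.0771] 0.052214281144448024 [ 0.00721327  0.37533156 -2.4821319 ]
top crop origin 212 176
side crop origin 229 160
```

View pics/e.png

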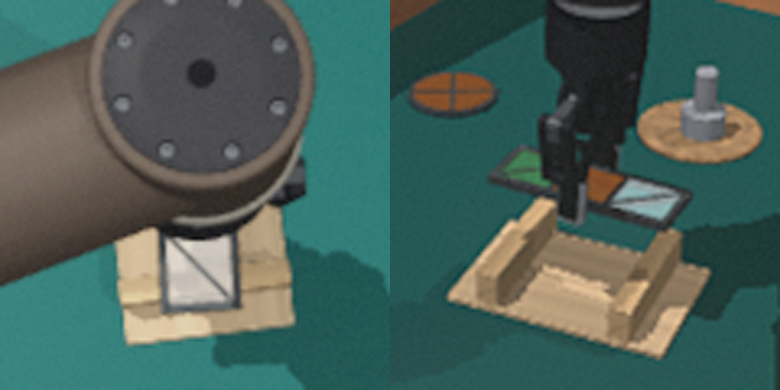

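The panel is off the battens, level in the jaws with its centre near z 0.096. I now carry it along +y while raising it.

Request:
jog_arm(steps=[{"offset": [-0.004,0.05,0.025],"spin": 0},{"offset": [-0.004,0.09,0.025],"spin": 0},{"offset": [-0.004,0.11,0.025],"spin": 0},{"offset": [-0.004,0.12,0.025],"spin": 0},{"offset": [-0.004,0.12,0.025],"spin": 0},{"offset": [-0.004,0.12,0.025],"spin": 0},{"offset": [-0.004,0.11,0.025],"spin": 0},{"offset": [-0.004,0.08,0.025],"spin": 0}])

```text
time: 13.1
tool_pos: [0.4889, 0.2489, 0.1291]
tool_rot: [-0.026, 1.0, 0.005, -0.0]
force: [0.5, 0.1, -1.6]
width: 0.0521
```

Request:
jog_arm(steps=[{"offset": [0,0.06,0.008],"spin": 0},{"offset": [0,0.07,0.006],"spin": 0},{"offset": [0,0.05,0.004],"spin": 0},{"offset": [0,0.03,0],"spin": 0},{"offset": [0,0,0],"spin": 0}])

```text
time: 13.6
tool_pos: [0.4878, 0.3173, 0.131]
tool_rot: [-0.027, 1.0, 0.004, -0.002]
force: [-0.0, 0.2, -1.5]
width: 0.0524
```

```bash
python3 look.py f .51 .33 .14; python3 -c "
from h import *
print(proj('side',[[.5,.3275,.15],[.596,.334,.149]]),proj('top',[[.482,.328,.15]]))"
```

```text
13.6 [0.4878 0.3173 0.131 ] 0.052432906180412436 [-0.01168625  0.16236154 -1.47394739]
top crop origin 55 169
side crop origin 143 213
[[207.69504844 270.76877727]
 [166.75882527 256.45911345]] [[113.74888764 242.79987438]]
```

View pics/f.png

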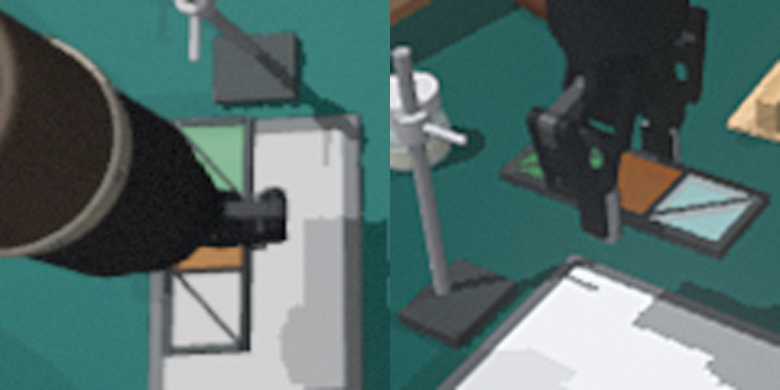

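```bash
python3 - <<'E'
from h import *
T=lambda u,v:np.array([55+u/3.25,169+v/3.25]); S=lambda u,v:np.array([143+(u-390)/3.25,213+v/3.25])
A=tri(T(166,351),S(722,250)); B=tri(T(247,350),S(768,200)); C=tri(T(252,122),S(527,146))
for n,p in zip("ABC",(A,B,C)): print(n,p.round(3))
print("centre",((A+C)/2).round(3),"yaw",np.degrees(np.arctan2(*(C-B)[[1,0]])))
print("tip",tri(T(195,60),S(464,138)).round(3))
D=atz("side",S(502,170),.15);print(D)
# pad far/right corner
print(atz("top",T(357,117),.008).round(3))
E
```

```text
A [0.412 0.337 0.152]
B [0.413 0.288 0.151]
C [0.567 0.303 0.134]
centre [0.489 0.32  0.143] yaw 5.499571661005745
tip [0.598 0.334 0.15 ]
[0.55853555 0.34469286 0.15      ]
[0.59  0.26  0.008]
```

Request:
jog_arm(steps=[{"offset": [-0.01,0.018,0],"spin": 0},{"offset": [-0.008,0.015,0],"spin": 0},{"offset": [0,0,0],"spin": 0},{"offset": [0,0,0],"spin": 0},{"offset": [0,0,0],"spin": 0},{"offset": [0,0,0],"spin": 0}])

```text
time: 14.3
tool_pos: [0.4817, 0.3242, 0.1314]
tool_rot: [-0.026, 1.0, 0.004, -0.002]
force: [-0.1, -0.8, -1.6]
width: 0.0522
```

```bash
python3 - <<'E'
from h import *
s=sensors.observe();p=np.array(s["tool_pos"]);print(p,s["tool_rot"])
c=p+[-.001,.001,.0188]; print("pred centre",c)
a=np.radians(3.4);ex=np.array([np.cos(a),np.sin(a),0]);ey=np.array([-np.sin(a),np.cos(a),0])
out=[]
for n,(x0,y0,w,h) in{"side":(160,225,120,80),"top":(75,190,80,100)}.items():
    im=viewer.capture(n); k=4.5 if n=="side" else 3.2
    k=4.3 if n=="side" else 3.44
    big=cv2.resize(im[y0:y0+h,x0:x0+w],None,fx=k,fy=k,interpolation=cv2.INTER_CUBIC)
    q=[c+i*.075*ex+j*.027*ey+[0,0,.004] for i,j in((1,1),(1,-1),(-1,-1),(-1,1))]
    uv=((proj(n,q)-[x0,y0]+.5)*k).astype(int); print(n,uv.tolist(),k)
    for u in uv: cv2.circle(big,tuple(map(int,u)),3,(255,0,255),1)
    out.append(big[:344])
cv2.imwrite("pics/g.png",np.hstack(out)); print([o.shape for o in out])
E
```

```text
[0.48174839 0.32423424 0.13142848] [-0.02552155  0.99966382  0.0039628  -0.00227974]
pred centre [0.48074839 0.32523424 0.15022848]
side [[65, 185], [141, 119], [430, 221], [363, 298]] 4.3
top [[93, 62], [184, 58], [182, 309], [89, 315]] 3.44
[(344, 516, 3), (344, 275, 3)]
```

View pics/g.png

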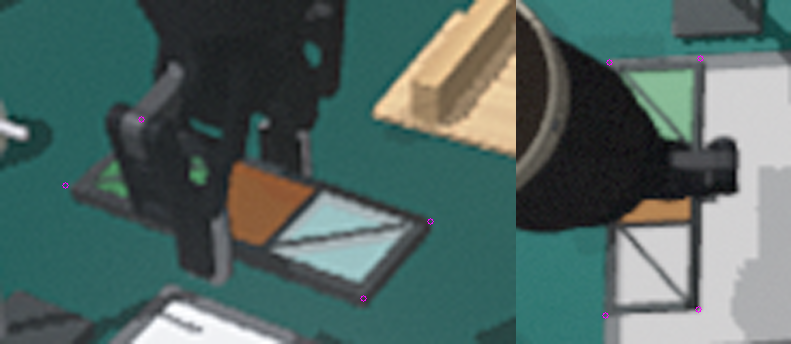

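The predicted level outline (magenta) matches the visible panel corners within about 1–2 px in both views, so pose, level and height agree. I'll check that it is steady, then hand in.

```bash
python3 - <<'E'
from h import *
for i in range(4):
    s=sensors.observe();print(s["time"],np.array(s["tool_pos"]).round(4),np.abs(s["joint_velocities"]).max().round(4),s["width"],np.array(s["force"]).round(1))
    viewer.capture("side" if i<2 else "top")
for o in("weight","cork_mat"):
    print(o,[(np.array(d["bbox"])*[560,420,560,420]).round(0) for d in recognise("side",o)[:1]])
order.finish_job()
E
```

```text
14.4 [0.4818 0.3243 0.1314] 0.0013 0.052174311434393994 [-0.4 -0.  -1.7]
14.45 [0.4818 0.3243 0.1314] 0.0022 0.05215686888064522 [-0.1 -1.  -1.3]
14.5 [0.4817 0.3243 0.1313] 0.0026 0.05243448788671195 [ 0.6  0.2 -2.4]
14.55 [0.4817 0.3243 0.1313] 0.0026 0.05265772214248272 [ 0.7  1.  -0.4]
weight [array([218., 277.,  85.,  40.])]
cork_mat [array([324., 202.,  31.,  20.])]
the job is handed in; nothing more can be done
```

I moved the weight onto the cork mat, then lifted the panel and carried it to its viewing pose. It was handed in at about 14.6 s and no verdict was reported.

**Last checks before handing in:**

| Check | Measured | Target |
|---|---|---|
| Panel centre (x, y) | about (0.481, 0.325) | pad centre (0.482, 0.328) |
| Panel mid-plane height | about 0.150 m | pointer 0.149–0.150 m |
| Long side against the pad | about 3.4°, taken from the gripper's turn | pad about 3.2° |
| Arm motion | under 0.003 rad/s at any joint | still |
| Opening held on the panel | 52 mm | panel 54 mm wide |

The weight looked upright near the mat's centre in the picture taken after I let go of it. It was still standing there when I picked up the panel.

**Checks that disagreed:**
- **Panel level:** one early triangulation of a partly hidden corner suggested a tilt of about 0.11 rad. The tool's own tilt reading had changed by only about 0.02 rad since the grasp. In the last picture the corners I could see fell within 1–2 px of a level outline, so I took the early value as a bad pixel pick.
- **Weight position:** the network's last "weight" box in the side camera was on the held panel, a false hit. One position I computed for the weight was also wrong because of a crop-offset slip. I relied on the pictures instead.
- **Setting the weight down:** it was pressed on the mat with about 38 N for a moment, then lifted about 2 mm, set down again with about 20 N and released.

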